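# Flip a stone's tag over to the crown side

### The job

The blue stone has been turned on its dop and is ready to have its crown cut. In the job rack, put a fingertip under the free end of the tag that belongs to the blue stone (the tag in line with its hole) and flip it half a turn over the hinge rail, so that its green face lies up, then gently press it down flat on its rest and take the hand away; do not squeeze or force it. Nothing is to be picked up: leave the other two tags as they lie and all three dops standing in their holes.

Things in the scene. Friction and masses are not known exactly. Their poses are not given: they have to be found in the camera images.
- rack: Fixed wooden job rack. Origin on the table below the middle of the hinge line; x along the hinge rail (roughly away from the robot), z up. Block 236 mm (x) x 76 mm (y -38 to 38) x 52 mm high; on its -y side a shelf 30 mm high (y -125 to -38) with three dop holes; its +y side is open down to the table. Three tags 70 mm apart hinge on the rail, 60 mm up; brackets beside them rise to 68 mm.
- tag_a (a joint): Flip tag nearest the robot: paddle 46 mm wide, 5 mm thick. 0 rad: level on the rack's +y side, yellow face up (start, up to 0.1 raised), its free end overhanging the block by 45 mm; grows as the free end rises; pi: level on the -y side, green face up. Stops at 0 and pi. Stiff friction hinge (0.06 N m): stays at any angle where it is left; 1 N at the free end turns it.
- tag_a_hinge (a point): Point on the hinge axis at the middle of the width of the tag nearest the robot, 60 mm above the table.
- tag_a_edge (a point): Tip of the free end of the tag nearest the robot (end of the rounded thumb tab, 26 mm wide and 15 mm long), mid-thickness, 83 mm from the hinge axis. It moves with the tag.
- seat_a (a point): Mouth of the dop hole that belongs to the tag nearest the robot: same place along the rail, 105 mm to the -y side of the hinge line, 30 mm above the table; 9 mm across, 25 mm deep.
- tag_b (a joint): Flip tag in the middle: paddle 46 mm wide, 5 mm thick. 0 rad: level on the rack's +y side, yellow face up (start, up to 0.1 raised), its free end overhanging the block by 45 mm; grows as the free end rises; pi: level on the -y side, green face up. Stops at 0 and pi. Stiff friction hinge (0.06 N m): stays at any angle where it is left; 1 N at the free end turns it.
- tag_b_hinge (a point): Point on the hinge axis at the middle of the width of the tag in the middle, 60 mm above the table.
- tag_b_edge (a point): Tip of the free end of the tag in the middle (end of the rounded thumb tab, 26 mm wide and 15 mm long), mid-thickness, 83 mm from the hinge axis. It moves with the tag.
- seat_b (a point): Mouth of the dop hole that belongs to the tag in the middle: same place along the rail, 105 mm to the -y side of the hinge line, 30 mm above the table; 9 mm across, 25 mm deep.
- tag_c (a joint): Flip tag farthest from the robot: paddle 46 mm wide, 5 mm thick. 0 rad: level on the rack's +y side, yellow face up (start, up to 0.1 raised), its free end overhanging the block by 45 mm; grows as the free end rises; pi: level on the -y side, green face up. Stops at 0 and pi. Stiff friction hinge (0.06 N m): stays at any angle where it is left; 1 N at the free end turns it.
- tag_c_hinge (a point): Point on the hinge axis at the middle of the width of the tag farthest from the robot, 60 mm above the table.
- tag_c_edge (a point): Tip of the free end of the tag farthest from the robot (end of the rounded thumb tab, 26 mm wide and 15 mm long), mid-thickness, 83 mm from the hinge axis. It moves with the tag.
- seat_c (a point): Mouth of the dop hole that belongs to the tag farthest from the robot: same place along the rail, 105 mm to the -y side of the hinge line, 30 mm above the table; 9 mm across, 25 mm deep.
- dop_blue: Loose brass dop stick with a blue stone on top, 64 mm tall, 11 mm across, standing upright in one of the three holes (which one varies). Origin at the centre of its foot, 5 mm above the table.
- dop_red: Loose brass dop stick with a red stone on top, 57 mm tall, 9 mm across, standing upright in one of the three holes (which one varies). Origin at the centre of its foot, 5 mm above the table.
- dop_pink: Loose brass dop stick with a salmon pink stone on top, 63 mm tall, 9 mm across, standing upright in one of the three holes (which one varies). Origin at the centre of its foot, 5 mm above the table.

How it is judged:
By the outcome, as a careful person would: the job done as asked, in the order asked, and still so for the second after the job is handed in, with the robot touching nothing.
It also fails if it takes over 48 s, if anything falls off the work surface, if the arm or the gripper's body presses on something with over 40 N, if the wrist force passes 120 N, or if a joint passes its speed limit or range.

### The arm

A 6-joint arm with a two-finger parallel gripper is mounted at the origin on a cart in front of the work surface, level with it; the furniture and walls round the work are solid. World frame = base frame: x ahead of the robot, y to its left, z up, the work surface at z = 0. Lengths are in m, angles in rad, forces in N, time in s.
With the tool pointing down it reaches from about 0.375 to 0.9 m from the base axis. Payload 3.1 kg.
Tool frame: the origin (TCP) lies between the finger pads; the fingertips stand robot.tip_extent ahead of it and the grasp point (between the pads) lies 3 mm ahead of it (robot.tip_extent is the distance from the TCP to the fingertips, in m); z points along the fingers, x is the direction in which the jaws open and shut, and the axes are right-handed (so a half turn about z gives the same grasp; the last joint's range is limited). The gripper opens to 87 mm and grips with 3 to 60 N. Pads are 19 mm wide; open, the fingers measure 117 mm over their backs; the gripper's body (75 mm by 190 mm) begins 51 mm behind the grasp point.
Start: joints at [-1.395, 0.527, 1.433, -0, 1.181, -0.178], TCP at [0.217, -0.586, 0.245] pointing down, gripper open.
Joint ranges: [-3.08, 3.08], [-0.75, 2.2], [0.22, 2.44], [-1.43, 4.57], [0, 2.65], [-2.85, 2.85]. Speed limits (rad/s): [2.79, 2.79, 3.14, 3.14, 3.14, 3.14].

### API

Orientations are given as a unit quaternion [x, y, z, w].
In Python, from rig import robot, cams gives the robot as it stands.
- The arm moves only by the tool carry_out, never from a script. Its argument "steps" is a list of rows, each a list of 3 entries, a list of its own where there are three numbers: the shift along the world's x, y, z in cm, then the turn about the world's z in degrees, then the closure, from 0 (fully open) to 1 (shut). In form: [[[dx, dy, dz], spin, fingers], ...]. A call has 1 to 10 rows; each row shifts and turns the pose as measured when the row begins; what a row does not reach is not made up. A row lasts 1/10 s, in which the tool goes at most 50 mm and 8.59 degrees, less where a joint would pass 70% of its speed; a pose out of reach is approached as far as the arm can. A call with a gripper value outside its range is refused whole. The fingers move at their own pace and stop on an object; "squeeze" is the grip in N (left out, the last holds). Time passes only in rows, so rows that do not move let the fingers close. It gives the time, the measured TCP pose, the force and the opening at its end, in the units of the state.
- robot.get_obs(): the state, without advancing time (a new reading comes with each control period).
- cams.camera(name): name is "scene" or "top"; returns a dict with "pixels" (420x560x3 uint8, red, green, blue), "fx", "fy", "cx", "cy" (pixels), "eye" and "rotation" of the camera in the world. Camera axes: x right, y up, looking along -z (the intrinsics and any distortion apply to the point x, -y, -z); pixel columns grow to the right and rows downward; lengths in m; the calibration is good to about 2 mm. A picture is of the moment at which its call begins. There is no depth.
- robot.hand_in(): hands the job in, once; it reports no verdict.
The state is a dict: "time": time; "q": joint angles; "joint_velocities": joint speeds; "joint_torque": joint torques, N m; "position": TCP position; "tool_rot": TCP orientation; "ft_force": force on the tool from outside, world axes, zero at the start; "moment": the same for the moment, N m; "grip_width": finger opening in m.
Only numpy, scipy, OpenCV 4.12 (cv2) and the standard library are available. Lean on these libraries where they do the work, as an engineer would, in place of code of your own. Each camera call takes 0.05 s, during which the arm holds its last target. There are 200 camera calls.

## Working session

There is one attempt and no reset: what is moved stays moved. The work goes in short steps, Python scripts to look and compute and a tool call to move; the robot and the scene stay as the last step left them, time stands still between calls to the robot, and variables do not carry over. Pictures are saved under pics/ and viewed, about 8 in all and at most 12, crops included, and the job is handed in when it is done.

Besides the shell and the picture viewer there is one more tool, called after "Emit:" as a command line: name --argument value ..., lists and objects as JSON in quotes. carry_out: Moves the arm, as the interface text tells. Its arguments: {"type":"object","properties":{"steps":{"type":"array"},"squeeze":{"type":"number"}},"required":["steps"]}

```bash
mkdir -p pics
cat > h.py <<'E'
import numpy as np, cv2
from rig import robot, cams
def ray(c,u,v):
    d=np.array([(u-c["cx"])/c["fx"],-(v-c["cy"])/c["fy"],-1.0]); return np.array(c["eye"]),np.array(c["rotation"])@d
def at(c,u,v,z):
    e,d=ray(c,u,v); return e+d*(z-e[2])/d[2]
def proj(c,p):
    q=np.array(c["rotation"]).T@(np.array(p)-c["eye"]); return np.array([c["cx"]-c["fx"]*q[0]/q[2], c["cy"]+c["fy"]*q[1]/q[2]])
E
python3 - <<'E'
from h import *
for n in ("scene","top"):
    c=cams.camera(n); cv2.imwrite(f"pics/{n}0.png",c["pixels"][:,:,::-1]); print({k:v for k,v in c.items() if k!="pixels"})
print(robot.get_obs(), robot.tip_extent)
E
```

```text
{'fx': 411.5203011673147, 'fy': 411.5203011673147, 'cx': 284.8430791532865, 'cy': 209.28546034300064, 'eye': array([0.327248  , 0.71495966, 0.72158454]), 'rotation': array([-0.07243897,  0.33188014,  0.91390905, -0.22221255])}
{'fx': 519.0527101738039, 'fy': 519.0527101738039, 'cx': 289.3545400207432, 'cy': 215.75910378746656, 'eye': array([0.41585714, 0.2136913 , 0.89438775]), 'rotation': array([ 0.05526939, -0.06683256, -0.69409526,  0.7146401 ])}
{'time': 0.1, 'q': array([-1.39448957e+00,  5.28360627e-01,  1.43377750e+00, -4.56452044e-05,
        1.18138476e+00, -1.78511091e-01]), 'joint_velocities': array([-0.00089976, -0.00128068, -0.00139218, -0.00093824,  0.00083651,
        0.00021875]), 'joint_torque': array([ 3.40590750e-04, -4.40983880e+01, -1.77152073e+01,  6.35674037e-02,
        5.34109992e-02, -4.22819232e-05]), 'position': array([ 0.21703709, -0.58544836,  0.24367611]), 'tool_rot': array([ 8.20802838e-01, -5.71210793e-01, -6.96630763e-04, -6.68287343e-04]), 'ft_force': array([ 0.6600405 ,  0.55965887, -0.56532725]), 'moment': array([ 0.00291314, -0.02622457, -0.03763185]), 'grip_width': 0.0867133880480206} 0.022
```

View pics/scene0.png

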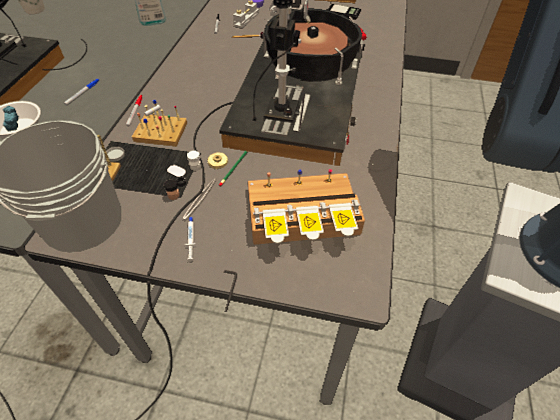

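View pics/top0.png

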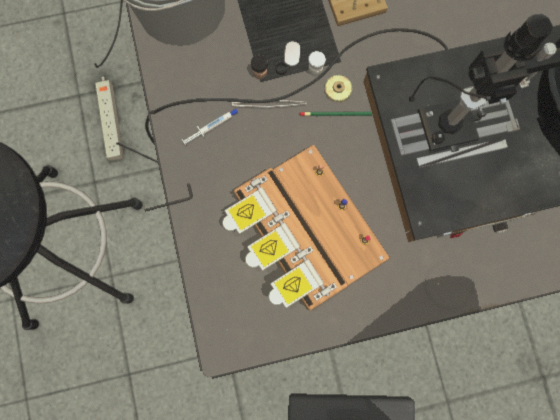

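The blue stone is in the middle hole (top view about (343,203), scene about (299,172)), so tag_b is the one to flip. Next I'll enlarge the views to measure it.

```bash
cat > h.py <<'E'
import numpy as np, cv2
from scipy.spatial.transform import Rotation as R
from rig import robot, cams
def cam(n):
    c=cams.camera(n); c["R"]=R.from_quat(c["rotation"]).as_matrix(); return c
def at(c,u,v,z):
    d=c["R"]@np.array([(u-c["cx"])/c["fx"],-(v-c["cy"])/c["fy"],-1.0]); e=np.array(c["eye"]); return e+d*(z-e[2])/d[2]
def proj(c,p):
    q=c["R"].T@(np.array(p)-c["eye"]); return np.array([c["cx"]-c["fx"]*q[0]/q[2], c["cy"]+c["fy"]*q[1]/q[2]])
def crop(c,f,u0,v0,w,h,s):
    cv2.imwrite(f,cv2.resize(c["pixels"][v0:v0+h,u0:u0+w,::-1],None,fx=s,fy=s,interpolation=cv2.INTER_CUBIC))
E
python3 - <<'E'
from h import *
a=cam("top"); b=cam("scene")
crop(a,"pics/top1.png",210,140,190,180,3.3 and 3)
crop(b,"pics/sc1.png",235,160,140,100,5)
E
```

```text
(no output)
```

View pics/top1.png

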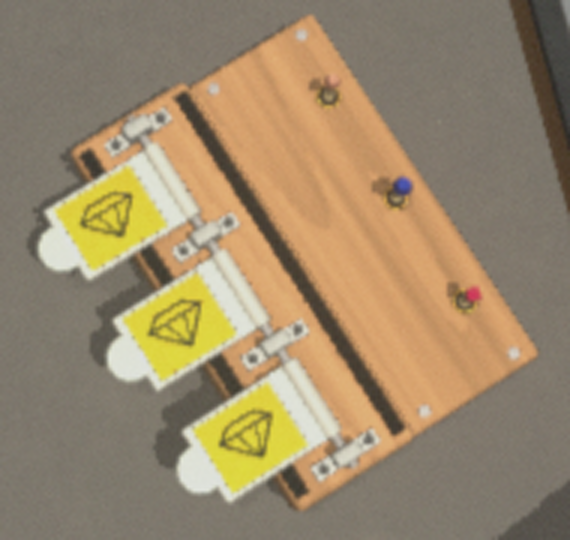

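View pics/sc1.png

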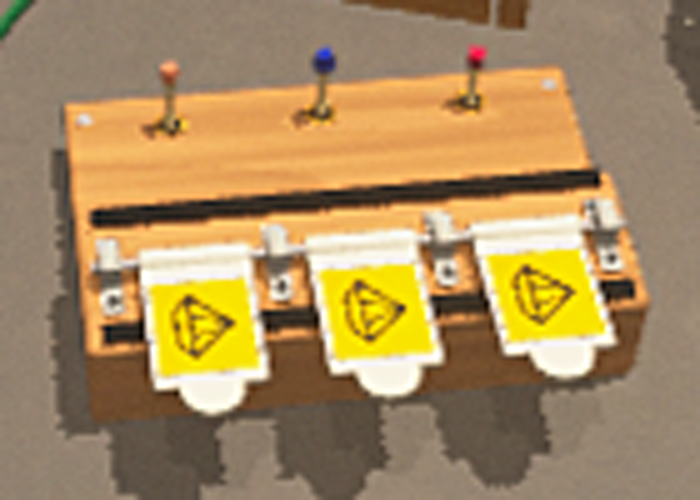

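```bash
cat >> h.py <<'E'
def T(p,l): 
    c,s=np.cos(p[2]),np.sin(p[2]); l=np.array(l,float); return np.array([p[0]+c*l[0]-s*l[1],p[1]+s*l[0]+c*l[1],l[2]])
E
python3 - <<'E'
from h import *
from scipy.optimize import least_squares
a=cam("top"); b=cam("scene")
tp=[((313,15),(.118,-.125,.03)),((537,355),(-.118,-.125,.03)),((72,150),(.118,.038,.052)),((300,508),(-.118,.038,.052)),((187,87),(.118,-.038,.052)),((410,432),(-.118,-.038,.052))]
sc=[((65,103),(.118,-.125,.03)),((560,68),(-.118,-.125,.03)),((90,350),(.118,.038,.052)),((648,300),(-.118,.038,.052))]
O=[(a,(210+u/3,140+v/3),l) for (u,v),l in tp]+[(b,(235+u/5,160+v/5),l) for (u,v),l in sc]
f=lambda p:np.concatenate([proj(c,T(p,l))-np.array(o) for c,o,l in O])
g=at(a,210+241/3,140+289/3,.06); print(g)
r=min((least_squares(f,[g[0],g[1],y]) for y in (0,1.5,-1.5,3)),key=lambda r:r.cost)
p=r.x; print(p,np.degrees(p[2]),r.cost); print(r.fun.reshape(-1,2).round(1).tolist())
np.save("p.npy",p)
for n,l in dict(edge=(0,.083,.06),edge1=(0,.083*np.cos(.1),.068),hinge=(0,0,.06),stone=(0,-.105,.069)).items():
    u=(proj(a,T(p,l))-[210,140])*3; w=(proj(b,T(p,l))-[235,160])*5; print(n,T(p,l).round(4),u.round(),w.round())
E
```

```text
[0.52798192 0.19949886 0.06      ]
[0.52771973 0.19976475 0.591682  ] 33.90088115607408 19.42350291566706
[[-0.0, -1.4], [1.6, 0.3], [-1.3, -0.5], [-0.5, 2.4], [-0.8, -3.0], [2.4, 2.1], [-0.8, -0.1], [0.1, -0.7], [-1.4, 1.0], [0.8, 1.1]]
edge [0.4814 0.2687 0.06  ] [109. 371.] [390. 408.]
edge1 [0.4817 0.2683 0.068 ] [109. 370.] [391. 395.]
hinge [0.5277 0.1998 0.06  ] [240. 289.] [358. 246.]
stone [0.5863 0.1126 0.069 ] [405. 185.] [323.  54.]
```

Run:
```python
from h import *
a=cam("top"); b=cam("scene")
for n,c,u,v,z in [("plat corner near",a,412,238,.05),("plat far",a,370,70,.05),("plat right edge",a,555,200,.05),("scene corner",b,345,140,.05),("sc corner bottom",b,340,160,0),("sc right edge",b,358,60,.05),("wheel left",b,362,38,.1),("tableedge near",a,205,375,0),("tbl near2",a,540,300,0),("dark thing",a,450,300,0),("sc dark",b,382,175,0)]:
    print(n,at(c,u,v,z).round(3))
print("mic top/scene at heights")
for z in (.1,.2,.3,.4): print(z,at(a,450,130,z).round(3),at(a,535,30,z).round(3),at(b,285,60,z).round(3),at(b,285,5,z).round(3))
o=robot.get_obs(); print(R.from_quat(o["tool_rot"]).as_matrix().round(3))
cv2.imwrite("pics/mic.png",np.hstack([cv2.resize(a["pixels"][0:250,360:560,::-1],None,fx=2,fy=2),cv2.resize(b["pixels"][0:165,210:410,::-1],None,fx=2,fy=2)[:330].repeat(1,0) if 0 else cv2.copyMakeBorder(cv2.resize(b["pixels"][0:165,210:410,::-1],None,fx=2,fy=2),0,170,0,0,0)]))
```

```text
plat corner near [ 0.533 -0.001  0.05 ]
plat far [0.826 0.069 0.05 ]
plat right edge [ 0.604 -0.243  0.05 ]
scene corner [ 0.541 -0.054  0.05 ]
sc corner bottom [ 0.54  -0.034  0.   ]
sc right edge [ 0.643 -0.418  0.05 ]
wheel left [ 0.653 -0.456  0.1  ]
tableedge near [0.3   0.333 0.   ]
tbl near2 [ 0.439 -0.233  0.   ]
dark thing [ 0.434 -0.078  0.   ]
sc dark [ 0.428 -0.033  0.   ]
mic top/scene at heights
0.1 [ 0.703 -0.052  0.1  ] [ 0.883 -0.2    0.1  ] [ 0.801 -0.235  0.1  ] [ 0.956 -0.54   0.1  ]
0.2 [ 0.667 -0.019  0.2  ] [ 0.824 -0.148  0.2  ] [ 0.725 -0.082  0.2  ] [ 0.855 -0.338  0.2  ]
0.3 [0.631 0.015 0.3  ] [ 0.765 -0.096  0.3  ] [0.648 0.07  0.3  ] [ 0.754 -0.136  0.3  ]
0.4 [0.594 0.048 0.4  ] [ 0.706 -0.044  0.4  ] [0.572 0.223 0.4  ] [0.653 0.066 0.4  ]
[[ 0.347 -0.938 -0.   ]
 [-0.938 -0.347  0.   ]
 [-0.    -0.    -1.   ]]
```

View pics/mic.png

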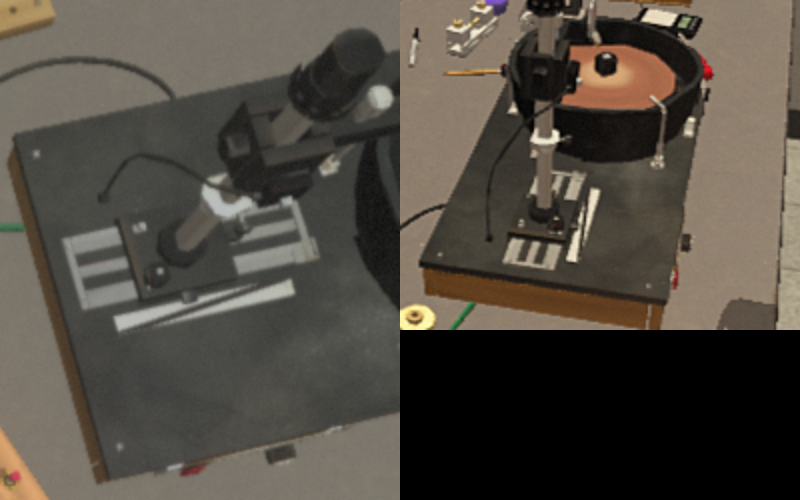

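Emit:
carry_out --steps '[[[-1.5,4,0.5],0,1],[[-1.5,4,0.5],0,1],[[-1.5,4,0.5],8,1],[[-1,4,0.5],8,1],[[4,2,0],8,1],[[4,2.5,0],8,1],[[3.5,3,0],8,1],[[3.5,3.5,0],8,1],[[3,3.5,0],8,1],[[2.5,4,0],8,1]]' --squeeze 10

```text
time: 1.4
position: [0.3674, -0.2368, 0.266]
tool_rot: [0.999, -0.035, 0.005, 0.004]
ft_force: [1.2, -0.4, 0.4]
grip_width: 0.0151
```

Emit:
carry_out --steps '[[[2,4.4,0],8,1],[[1.5,4.6,0],8,1],[[1,4.8,0],8,1],[[0.5,4.9,0],8,1],[[0.5,4.9,0],6,1],[[0.5,4.9,0],0,1],[[0.5,4.9,0],0,1],[[0.5,4.9,0],0,1],[[0.5,4.9,0],0,1],[[0.5,4.9,0],0,1]]'

```text
time: 2.4
position: [0.4522, 0.2532, 0.2698]
tool_rot: [0.952, 0.307, 0.013, 0.005]
ft_force: [1.4, -0.3, 0.2]
grip_width: 0.0007
```

Emit:
carry_out --steps '[[[0.7,4,0],-1.8,1],[[0.3,0.5,-4],0,1],[[0,0,-4],0,1],[[0,0,-4],0,1],[[0,0,-4],0,1],[[0,0,-2],0,1],[[0,0,0],0,1]]'

```text
time: 3.1
position: [0.4652, 0.3109, 0.0875]
tool_rot: [0.955, 0.297, 0.022, 0.004]
ft_force: [0.0, -0.4, 0.0]
grip_width: 0.0005
```

```bash
cat > st.py <<'E'
from h import *
def st():
    o=robot.get_obs(); p=np.load("p.npy"); d=o["position"]-[p[0],p[1],0]; c,s=np.cos(p[2]),np.sin(p[2])
    M=R.from_quat(o["tool_rot"]).as_matrix(); f=o["ft_force"]
    tip=o["position"]+M[:,2]*.022
    d=tip-[p[0],p[1],0]
    print("t",o["time"],"tcp",o["position"].round(4),"rack tip xyz mm",(1000*np.array([c*d[0]+s*d[1],-s*d[0]+c*d[1],d[2]])).round(1),"az",np.degrees(np.arctan2(M[1,0],M[0,0])).round(1),"F rack",np.round([c*f[0]+s*f[1],-s*f[0]+c*f[1],f[2]],2))
if __name__=="__main__":
    st()
    b=cam("scene"); crop(b,"pics/%s.png"%__import__("sys").argv[1],235,100,160,160,4)
E
python3 st.py s2
```

```text
t 3.1 tcp [0.4652 0.3109 0.0875] rack tip xyz mm [ 10.9 126.7  65.5] az 34.6 F rack [-0.22 -0.36  0.02]
```

View pics/s2.png

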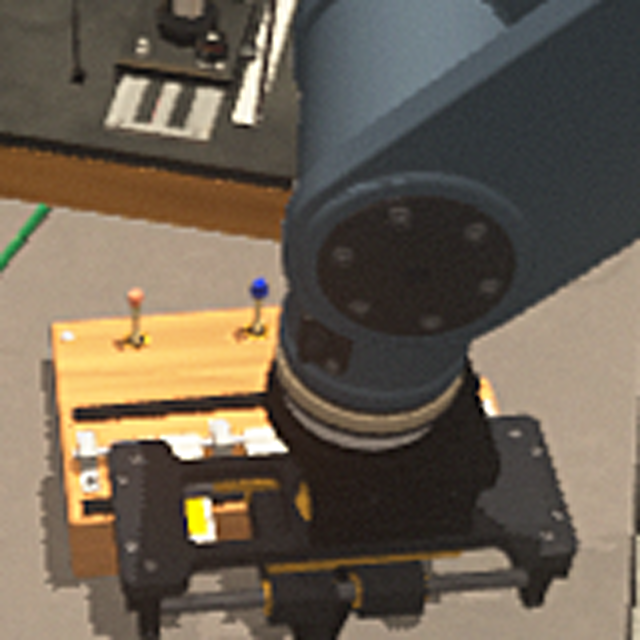

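Emit:
carry_out --steps '[[[-0.9,-0.6,-1.7],0,1],[[0.6,-0.9,0],0,1],[[0.6,-0.9,0],0,1],[[0,0,0],0,1]]'

```text
time: 3.55
position: [0.4749, 0.2877, 0.0773]
tool_rot: [0.954, 0.297, 0.029, 0.003]
ft_force: [-0.4, -0.3, 0.2]
grip_width: 0.0005
```

```bash
python3 st.py s3
python3 - <<'E'
from h import *
c=cam("top"); crop(c,"pics/t3.png",200,160,180,160,4)
E
```

```text
t 3.55 tcp [0.4749 0.2877 0.0773] rack tip xyz mm [  6.4 102.   55.4] az 34.6 F rack [-0.49  0.02  0.21]
```

View pics/t3.png

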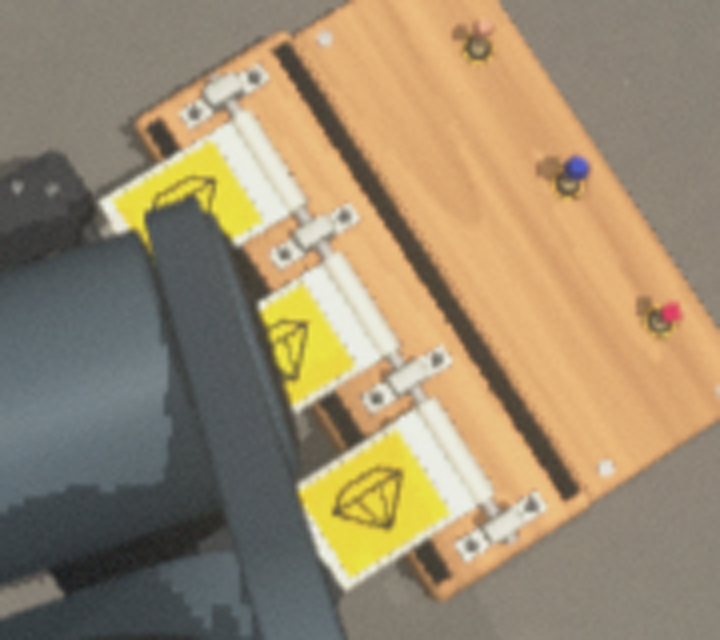

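Emit:
carry_out --steps '[[[-0.4,-0.3,-0.8],0,1],[[0,0,0],0,1]]'

```text
time: 3.85
position: [0.4712, 0.2855, 0.0701]
tool_rot: [0.954, 0.297, 0.03, 0.003]
ft_force: [-0.4, -0.1, -0.6]
grip_width: 0.0005
```

```bash
python3 -c "
from st import *
st(); print(robot.get_obs()['q'].round(3))"
```

```text
t 3.85 tcp [0.4712 0.2855 0.0701] rack tip xyz mm [  2.2 102.2  48.2] az 34.6 F rack [-0.38  0.18 -0.58]
[ 0.346  0.68   1.793 -0.015  0.608 -0.245]
```

Emit:
carry_out --steps '[[[0.4,-0.6,0],0,1],[[0.1,-0.15,0],0,1],[[0,0,0],0,1]]'

```text
time: 4.15
position: [0.4762, 0.2777, 0.0699]
tool_rot: [0.954, 0.297, 0.03, 0.003]
ft_force: [-0.8, -0.2, 0.3]
grip_width: 0.0008
```

```bash
python3 -c "
from st import *
st()"
```

```text
t 4.15 tcp [0.4762 0.2777 0.0699] rack tip xyz mm [ 1.9 92.9 48. ] az 34.7 F rack [-0.84  0.27  0.33]
```

Emit:
carry_out --steps '[[[0.1,-0.15,0],0,1],[[0,0,0],0,1]]'

```text
time: 4.35
position: [0.4774, 0.2761, 0.0699]
tool_rot: [0.954, 0.297, 0.03, 0.003]
ft_force: [-0.1, -0.1, -1.2]
grip_width: 0.0003
```

```bash
python3 -c "
from st import *
st()"
```

```text
t 4.35 tcp [0.4774 0.2761 0.0699] rack tip xyz mm [ 2.  90.9 47.9] az 34.7 F rack [-0.15 -0.07 -1.21]
```

Emit:
carry_out --steps '[[[0.1,-0.15,0],0,1],[[0,0,0],0,1]]'

```text
time: 4.55
position: [0.4775, 0.2757, 0.0699]
tool_rot: [0.954, 0.297, 0.03, 0.002]
ft_force: [0.4, 0.0, 0.2]
grip_width: 0.0005
```

```bash
python3 -c "
from st import *
st()"
```

```text
t 4.55 tcp [0.4775 0.2757 0.0699] rack tip xyz mm [ 1.9 90.7 47.9] az 34.6 F rack [ 0.32 -0.18  0.21]
```

Emit:
carry_out --steps '[[[0.1,-0.15,0.3],0,1]]'

```text
time: 4.65
position: [0.4777, 0.2751, 0.0726]
tool_rot: [0.955, 0.297, 0.029, 0.001]
ft_force: [-4.1, 7.6, -0.7]
grip_width: 0.0004
```

```bash
python3 -c "
from st import *
st()"
```

```text
t 4.65 tcp [0.4777 0.2751 0.0726] rack tip xyz mm [ 1.7 90.  50.7] az 34.5 F rack [ 0.83  8.6  -0.66]
```

Emit:
carry_out --steps '[[[0.08,-0.12,0.4],0,1],[[0.08,-0.12,0.4],0,1],[[0.1,-0.14,0.4],0,1]]'

```text
time: 4.95
position: [0.4787, 0.2736, 0.085]
tool_rot: [0.955, 0.296, 0.028, -0.001]
ft_force: [-2.1, 4.9, -0.2]
grip_width: 0.0005
```

```bash
python3 -c "
from st import *
st()"
```

```text
t 4.95 tcp [0.4787 0.2736 0.085 ] rack tip xyz mm [ 1.7 88.4 63. ] az 34.5 F rack [ 0.98  5.28 -0.23]
```

Emit:
carry_out --steps '[[[0.17,-0.26,0.6],0,1],[[0.19,-0.28,0.6],0,1],[[0.22,-0.33,0.6],0,1],[[0.25,-0.37,0.55],0,1]]'

```text
time: 5.35
position: [0.4847, 0.2648, 0.1104]
tool_rot: [0.955, 0.295, 0.028, -0.005]
ft_force: [-1.6, 4.3, 2.6]
grip_width: 0.0003
```

```bash
python3 -c "
from st import *
st()
b=cam('scene'); crop(b,'pics/s4.png',235,140,160,120,5)"
```

```text
t 5.35 tcp [0.4847 0.2648 0.1104] rack tip xyz mm [ 1.8 77.8 88.4] az 34.4 F rack [1.1  4.44 2.6 ]
```

View pics/s4.png

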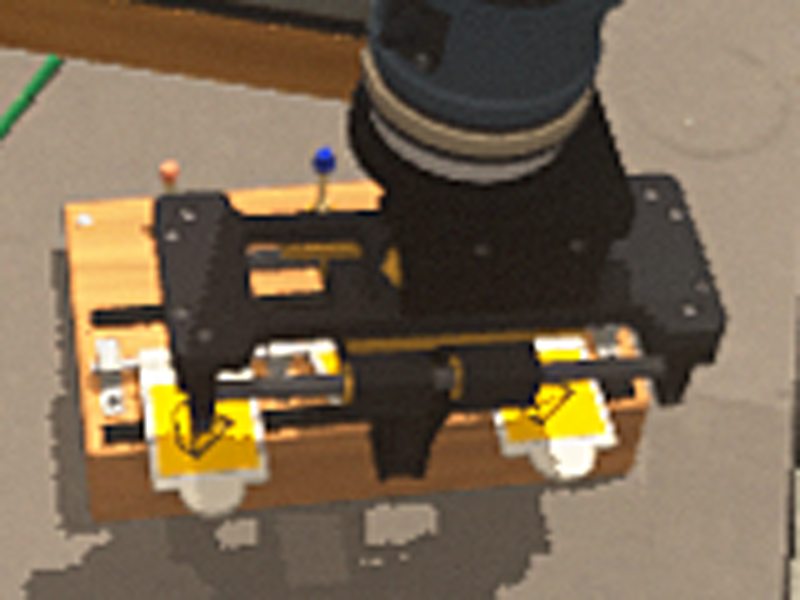

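Emit:
carry_out --steps '[[[0.32,-0.48,0.6],0,1],[[0.37,-0.56,0.6],0,1],[[0.39,-0.57,0.5],0,1],[[0.41,-0.61,0.4],0,1],[[0.45,-0.67,0.4],0,1]]'

```text
time: 5.9
position: [0.5044, 0.2355, 0.1386]
tool_rot: [0.955, 0.296, 0.028, -0.005]
ft_force: [-0.4, 1.6, 0.2]
grip_width: 0.0006
```

```bash
python3 -c "
from st import *
st()"
```

```text
t 5.9 tcp [0.5044 0.2355 0.1386] rack tip xyz mm [  1.8  42.5 116.6] az 34.5 F rack [0.56 1.6  0.18]
```

Emit:
carry_out --steps '[[[0.56,-0.83,0.1],0,1],[[0.56,-0.83,0.1],0,1],[[0.56,-0.83,0],0,1],[[0.56,-0.83,0],0,1],[[0.56,-0.83,0],0,1]]'

```text
time: 6.4
position: [0.535, 0.1887, 0.1401]
tool_rot: [0.955, 0.295, 0.028, -0.004]
ft_force: [-0.2, -0.1, -0.3]
grip_width: 0.0004
```

```bash
python3 -c "
from st import *
st()
b=cam('scene'); crop(b,'pics/s5.png',235,140,160,120,5)"
```

```text
t 6.4 tcp [0.535  0.1887 0.1401] rack tip xyz mm [  1.  -13.4 118.1] az 34.4 F rack [-0.28  0.02 -0.27]
```

View pics/s5.png

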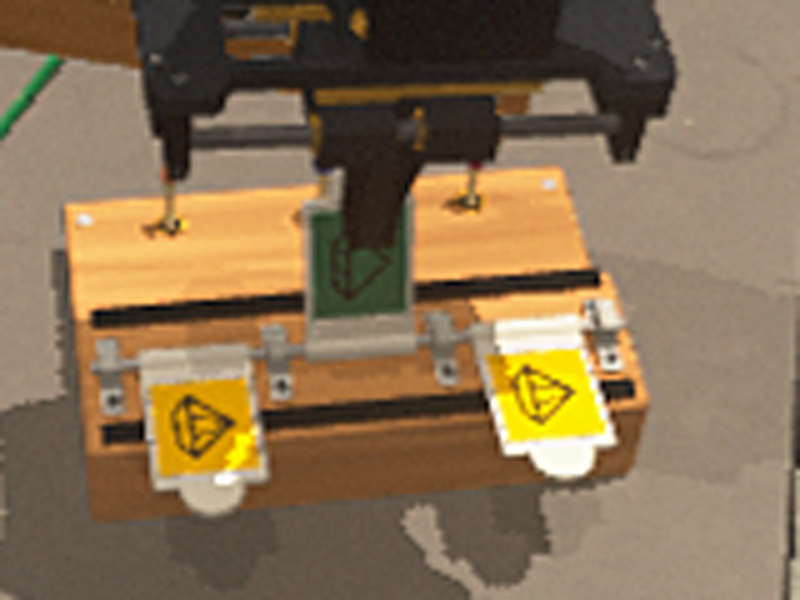

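Emit:
carry_out --steps '[[[0.45,-0.66,-0.43],0,1],[[0.5,-0.75,-0.62],0,1],[[0.42,-0.62,-0.75],0,1],[[0.35,-0.51,-0.9],0,1],[[0.24,-0.36,-1.0],0,1],[[0.15,-0.22,-0.7],0,1],[[0,0,0],0,1]]'

```text
time: 7.15
position: [0.5591, 0.1525, 0.0909]
tool_rot: [0.955, 0.295, 0.027, -0.004]
ft_force: [0.9, 0.0, -0.7]
grip_width: 0.0007
```

```bash
python3 -c "
from st import *
st()"
```

```text
t 7.15 tcp [0.5591 0.1525 0.0909] rack tip xyz mm [  0.9 -56.9  68.9] az 34.3 F rack [ 0.77 -0.48 -0.72]
```

Emit:
carry_out --steps '[[[0,0,-0.3],0,1],[[0,0,-0.2],0,1]]'

```text
time: 7.35
position: [0.5594, 0.1525, 0.0856]
tool_rot: [0.955, 0.295, 0.028, -0.003]
ft_force: [-0.4, -0.7, 1.3]
grip_width: 0.0005
```

Emit:
carry_out --steps '[[[0,0,-0.15],0,1]]'

```text
time: 7.45
position: [0.5595, 0.1525, 0.0847]
tool_rot: [0.955, 0.295, 0.028, -0.003]
ft_force: [-3.1, -1.3, 13.4]
grip_width: 0.0007
```

Emit:
carry_out --steps '[[[0,0,0],0,1],[[0,0,1],0,1],[[0,0,4],0,1],[[0,0,5],0,1],[[-2,-1,5],0,1],[[-4,-3,2],0,1],[[-4,-3,0],0,1],[[-2,-4,0],0,1],[[0,-4.5,0],0,1],[[0,-4.5,0],0,1]]'

```text
time: 8.45
position: [0.4386, -0.0429, 0.2616]
tool_rot: [0.953, 0.302, 0.034, -0.001]
ft_force: [1.7, 0.5, -0.6]
grip_width: 0.0006
```

```bash
python3 -c "
from st import *
st()
b=cam('scene'); a=cam('top'); x=b['pixels'][150:260,235:375,::-1]; y=a['pixels'][140:320,210:400,::-1]
x=cv2.resize(x,(400,314),interpolation=3); y=cv2.resize(y,(400,379),interpolation=3); x=cv2.copyMakeBorder(x,0,65,0,0,0)
cv2.imwrite('pics/f.png',np.hstack([x,y]))
p=np.load('p.npy')
for n,l in dict(flat=(0,-.083,.06),up1=(0,-.083,.068)).items(): print(n,(proj(b,T(p,l))-[235,150])*400/140,(proj(a,T(p,l))-[210,140])*400/190)"
```

```text
t 8.45 tcp [ 0.4386 -0.0429  0.2616] rack tip xyz mm [-207.8 -152.1  239.6] az 35.3 F rack [ 1.67 -0.5  -0.58]
flat [188.13889071  87.69195829] [258.88038625 146.77699618]
up1 [188.60548575  80.51541389] [259.9343873  144.87537068]
```

View pics/f.png

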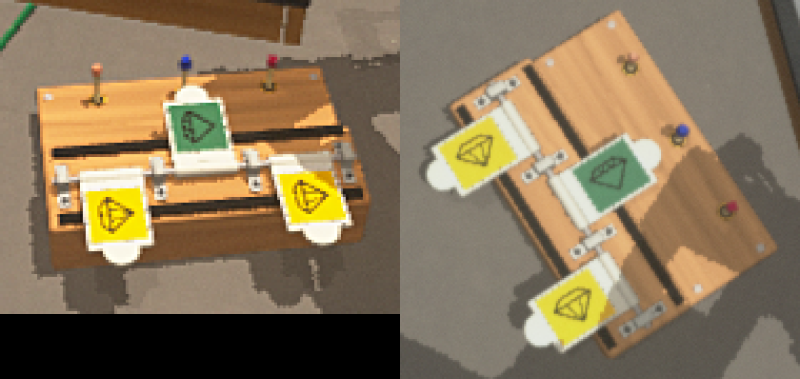

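The middle tag now lies green face up. Its tip is at scene crop (188,86), against (188,88) predicted for flat. Tags a and c and all three dops are where they were, and the hand is clear.

```bash
python3 -c "
from rig import robot
print(robot.hand_in())"
```

```text
the job is handed in; nothing more can be done
None
```

I flipped the middle tag (tag_b), which is in line with the blue stone's hole. It now lies green face up and flat, and the job is handed in at about 8.5 s on the robot's clock, against the 48 s limit.

- **How it was moved:** The tool only points down, so the closed fingertips could not get flat underneath the tag. I set them just below and against the tag's free end and carried it up along its arc. I then pushed it past vertical and lowered it with the fingertip onto its stop. The highest force read during the lift was about 9 N sideways.
- **Flatness:** The last press ended with about 13 N on the tool and the fingertip at 62.7 mm, where a flat tag's face should be at 62.5 mm. In the scene view the tag's tip is within about 2 enlarged pixels of the flat position, and the top view agrees.
- **Everything else:** The final pictures show the other two tags still yellow side up, all three dops standing in their holes, and the hand well clear.
- **Small deviation:** The tool leaned about 3° during the work, with no visible effect. No check failed.

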